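# Roll an inspection torch switch-up and press it into its foam cutout

## Task

The torch on the rubber mat has to go back in its long foam cutout in the sloping tray, with its switch facing straight out of the foam so that nothing can press it on. Keep it on the mat and roll it over until the switch is on top, and only then pick it up and press it fully home along the cutout, either end up the slope. Leave everything else where it is.

Things in the scene. Friction and masses are not known exactly. Their poses are not given: they have to be found in the camera images.
- torch: round metal torch, 150 mm long, lying on the mat. Rings of 34 mm diameter, 25 mm long, at both ends (it rolls on these); between them the barrel, 28 mm diameter. 0.13 to 0.21 kg. Origin mid-length on its axis, 17 mm above what it lies on. x along the axis to the lens; z from the axis out through the switch. Starts with the switch 69 to 180 degrees from the top, to either side; stays where rolling leaves it
- torch_switch (a point): middle of the switch, a black oblong panel (34 x 12 mm) on the barrel, 31 mm from the torch's middle towards the lens and 15.7 mm out from the axis. It lies within the rings' outline, so it does not hinder rolling. The barrel's middle and tail half are clear of it
- mat: black rubber mat fixed on the bench, 280 x 300 mm, 4 mm thick (its top is 4 mm above the bench). Origin at its middle. z is level, along the 280 mm side, parallel to the torch's axis at the start; y is level, along the 300 mm side; x points straight down
- cutout: the torch's cutout in the foam of the sloping tray (fixed), the wider of the two empty ones: 156 mm long, 37 mm wide, 22 mm deep. Origin mid-floor; x up the slope along it, y across, z square out of the foam, tilted 28 degrees from vertical, leaning towards the stand's low front. Torch seated: its axis is 17 mm out from the floor, along x
- cutout_mouth (a point): middle of the cutout at the foam's face, 22 mm out from its floor; axes as the cutout's. Springy foam pads in the walls, 52 to 73 mm either way along x, leave a gap of 31 mm, so the torch's rings need a push of about 10 to 18 N to go down. Mid-length, finger notches 44 mm long (along x), 32 mm deep from the face, reach 48 mm to either side of the centre line
- rack: fixed steel stand carrying the tray: 250 mm deep, 312 mm wide, 180 mm high at the back, 75 mm at the front. Origin on the bench under its middle; x to its high back (away from the robot), y left. The foam face is 230 x 300 mm; it also holds a screwdriver and a spanner (+y side, fixed) and a narrow empty cutout, 20 mm wide (-y side), not for the torch
- driver: loose screwdriver lying across the far end of the mat, 180 mm long, 26 mm thick handle; origin under its middle, x along it to the tip. Bystander
- socket: loose steel wrench socket standing on the near end of the mat, 26 mm across, 32 mm high; origin under its centre. Bystander
- tape_measure: loose tape measure on the bench, 65 x 34 x 62 mm; origin under its centre. Bystander
- tape_roll: loose roll of black tape lying flat on the bench, 68 mm across, 19 mm high; origin under its centre. Bystander
- elbow: loose brass pipe elbow on the bench, about 60 x 60 x 27 mm; origin under its bend. Bystander
- screw_jar: loose screw jar standing on the bench in front of the tray, 60 mm across, 75 mm high; origin under its centre. Bystander
- level: loose small spirit level standing on edge at the back, 230 x 20 x 42 mm; origin under its middle, x along it. Bystander
Things that resemble listed ones, but are neither listed nor needed, are in the scene too. What is shaped like the torch but blue or red is not meant.

How it is judged:
By the outcome, as a careful person would: the job done as asked, in the order asked, and still so for the second after the job is handed in, with the robot touching nothing.
It also fails if it takes over 48 s, if anything falls off the work surface, if the arm or the gripper's body presses on something with over 40 N, if the wrist force passes 120 N, or if a joint passes its speed limit or range.

## Robot

A 6-joint arm with a two-finger parallel gripper is mounted at the origin on the work surface. World frame = base frame: x ahead of the robot, y to its left, z up, the work surface at z = 0. Lengths are in m, angles in degrees, forces in N, time in s.
With the tool pointing down it reaches from about 0.35 to 0.975 m from the base axis. Payload 7.1 kg.
Tool frame: the origin (TCP) lies midway between the tips of the shut fingers; the grasp point (between the pads) lies 19 mm behind it; z points along the fingers, y is the direction in which the jaws open and shut (so a half turn about z gives the same grasp; the last joint's range is limited). The gripper opens to 88 mm and grips with 3 to 60 N. Pads are 20 mm wide; open, the fingers measure 115 mm over their backs; the gripper's body (75 mm by 178 mm) begins 61 mm behind the grasp point.
Start: joints at [66.291, 24.242, 93.386, -0, 62.372, -1.089], TCP at [0.24, 0.577, 0.223] pointing down, gripper open.
Joint ranges: [-172.04, 172.04], [-51.8, 120.97], [4.93, 147.93], [-75.15, 255.16], [6.16, 154.13], [-145.62, 145.62]. Speed limits (degrees/s): [136.94, 136.94, 172.46, 180, 180, 180].

## Interface

Orientations are given as [roll, pitch, yaw] about the fixed x, y, z axes, in that order (R = Rz(yaw) Ry(pitch) Rx(roll)).
In Python, from station import manip gives the robot as it stands.
- The arm moves only by the tool move_arm, never from a script. Its argument "deltas" is a list of rows, each an object with "translation": the shift along the tool's x, y, z in cm, a list of three; "twist": the turn about the tool's z in rad; "fingers": the gripper command: -1 is shut, 1 is fully open, values between are in proportion. A call has 1 to 12 rows; each row shifts and turns the pose as measured when the row begins, along the tool's axes as they then stand; what a row does not reach is not made up. A row lasts 1/8 s, in which the tool goes at most 62.5 mm and 10.7 degrees, less where a joint would pass 70% of its speed; a pose out of reach is approached as far as the arm can. A call is refused whole if a number of a shift passes 6.25 or a number of a turn 0.188, either way. A call with a gripper value outside its range is refused whole. The fingers move at their own pace and stop on an object; "grip_force" is the grip in N (left out, the last holds). Time passes only in rows, so rows that do not move let the fingers close. It gives the time, the measured TCP pose, the force and the opening at its end, in the units of the state.
- manip.read_state(): the state, without advancing time (a new reading comes with each control period).
- manip.read_camera(name): name is "scene" or "top" or "wrist"; returns (picture, depth): 420x560x3 uint8, blue, green, red; 420x560 float32, m along the optical axis (not along the pixel's ray), 0 where there is no reading.
- manip.calibration(name): a dict with "K" (3x3 intrinsics, pixels), "view" (4x4, takes a point from world to camera coordinates). Camera axes: x right, y up, looking along -z (the intrinsics and any distortion apply to the point x, -y, -z); pixel columns grow to the right and rows downward; lengths in m; the calibration is good to about 2 mm. The wrist camera is an equidistant fisheye: a pixel r from the principal point sees the ray r / f radians off the axis. A picture is of the moment at which its call begins: read the wrist's pose just before it. calibration takes no time and is no camera call; for the wrist camera it gives the pose at the moment of the call.
- manip.finish_job(): hands the job in, once; it reports no verdict.
The state is a dict: "time_s": time; "joint_pos": joint angles; "qd": joint speeds; "effort": joint torques, N m; "position": TCP position; "eef_rot": TCP orientation; "force": force on the tool from outside, world axes, zero at the start; "wrist_torque": the same for the moment, N m; "opening": finger opening in m.
Only numpy, scipy, OpenCV 4.12 (cv2) and the standard library are available. Lean on these libraries where they do the work, as an engineer would, in place of code of your own. Each camera call takes 0.05 s, during which the arm holds its last target.

## Working session

There is one attempt and no reset: what is moved stays moved. The work goes in short steps, Python scripts to look and compute and a tool call to move; the robot and the scene stay as the last step left them, time stands still between calls to the robot, and variables do not carry over. Pictures are saved under pics/ and viewed, and the job is handed in when it is done.

Besides the shell and the picture viewer there is one more tool, called by a JSON object that holds its "fn" and its "kwargs". move_arm: Moves the arm, as the interface text tells. Its arguments: {"type":"object","properties":{"deltas":{"type":"array","items":{"type":"object","properties":{"translation":{"type":"array","items":{"type":"number"}},"twist":{"type":"number"},"fingers":{"type":"number"}}}},"grip_force":{"type":"number"}},"required":["deltas"]}

```bash
ls; mkdir -p pics; python3 - <<'E'
from station import manip
import cv2,numpy as np
s=manip.read_state();print(s)
for n in ("scene","top","wrist"):
    c=manip.calibration(n);print(n,c)
    p,d=manip.read_camera(n)
    cv2.imwrite(f"pics/a_{n}.png",p);np.save(f"pics/a_{n}_d.npy",d);np.save(f"pics/a_{n}_p.npy",p)
print(manip.read_state()['time_s'])
E
```

```text
pics
{'time_s': 0.0, 'joint_pos': array([ 6.62907612e+01,  2.42834175e+01,  9.34292333e+01,  1.55375788e-03,
        6.23715086e+01, -1.08673238e+00]), 'qd': array([-0.00845078,  0.00786256,  0.01831068, -0.05332024,  0.02827669,
       -0.01595981]), 'effort': array([-1.12520720e-03, -5.44618535e+01, -2.73666215e+01,  6.43422687e-02,
        2.27850740e-02, -1.10058850e-04]), 'position': array([0.24014889, 0.57644831, 0.22192782]), 'eef_rot': array([-1.79915882e+02, -2.97144244e-03,  1.57376770e+02]), 'force': array([0.53571331, 1.0339984 , 0.25625413]), 'wrist_torque': array([-0.00240326, -0.04545734,  0.01019361]), 'opening': 0.08763180026295248}
scene {'K': array([[426.21446955,   0.        , 281.28487153],
       [  0.        , 426.21446955, 208.19709452],
       [  0.        ,   0.        ,   1.        ]]), 'view': array([[-0.85437766,  0.51964231,  0.00326838,  0.48019479],
       [-0.39969544, -0.66115861,  0.63491169,  0.08030213],
       [ 0.33208789,  0.54114801,  0.7725778 , -1.42459281],
       [ 0.        ,  0.        ,  0.        ,  1.        ]])}
top {'K': array([[389
[... 219 characters left out ...]
 [ 0.99044343,  0.00632862,  0.13777434, -0.53844274],
       [-0.13788675,  0.02363131,  0.99016605, -0.98580331],
       [ 0.        ,  0.        ,  0.        ,  1.        ]])}
wrist {'K': array([[325.1922621 ,   0.        , 280.62855877],
       [  0.        , 325.1922621 , 217.14510539],
       [  0.        ,   0.        ,   1.        ]]), 'view': array([[ 3.84552661e-01,  9.23102881e-01, -5.67304244e-04,
        -6.25034670e-01],
       [-8.87351117e-01,  3.69489422e-01, -2.75836113e-01,
         3.29167515e-02],
       [-2.54415498e-01,  1.06576909e-01,  9.61204514e-01,
        -3.90147780e-01],
       [ 0.00000000e+00,  0.00000000e+00,  0.00000000e+00,
         1.00000000e+00]])}
0.15
```

View pics/a_scene.png

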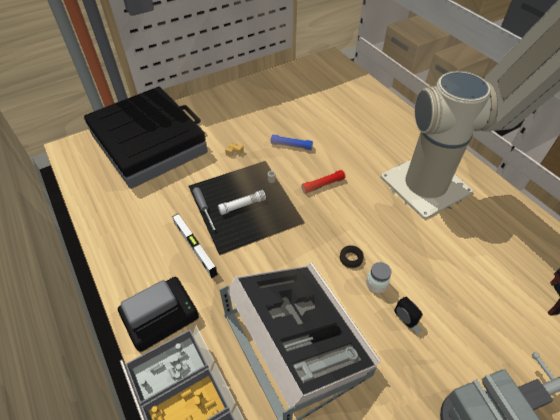

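View pics/a_top.png

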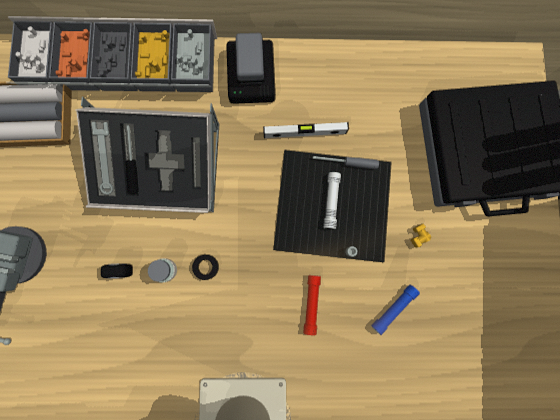

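View pics/a_wrist.png

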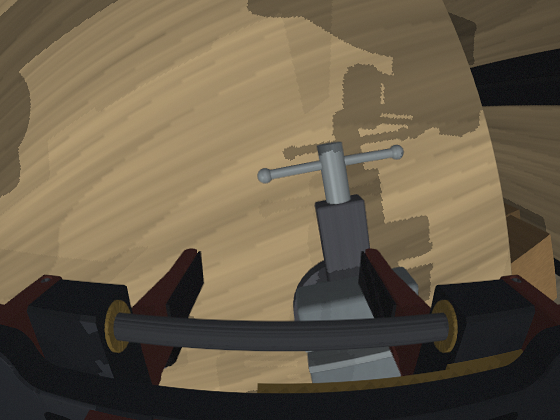

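```bash
cat > h.py <<'E'
import numpy as np,cv2
from station import manip
def ray(c,u,v):
    K,V=c['K'],c['view'];R=V[:3,:3];t=V[:3,3]
    d=np.array([(u-K[0,2])/K[0,0],-(v-K[1,2])/K[1,1],-1.])
    return -R.T@t, R.T@d      # depth-scaled direction
def onz(c,u,v,z):
    o,d=ray(c,u,v);return o+d*(z-o[2])/d[2]
def atd(c,u,v,dep):
    o,d=ray(c,u,v);return o+d*dep
def proj(c,P):
    K,V=c['K'],c['view'];p=V[:3,:3]@np.asarray(P,float)+V[:3,3]
    return np.array([K[0,0]*p[0]/-p[2]+K[0,2],K[1,1]*-p[1]/-p[2]+K[1,2]])
def wproj(c,P):
    K,V=c['K'],c['view'];p=V[:3,:3]@np.asarray(P,float)+V[:3,3]
    q=np.array([p[0],-p[1],-p[2]]);th=np.arctan2(np.hypot(q[0],q[1]),q[2]);r=K[0,0]*th;n=np.hypot(q[0],q[1])
    return np.array([K[0,2]+r*q[0]/n,K[1,2]+r*q[1]/n])
def wray(c,u,v):
    K,V=c['K'],c['view'];dx,dy=u-K[0,2],v-K[1,2];r=np.hypot(dx,dy);th=r/K[0,0]
    d=np.array([np.sin(th)*dx/r,-np.sin(th)*dy/r,-np.cos(th)]);R=V[:3,:3]
    return -R.T@V[:3,3],R.T@d
def wonz(c,u,v,z):
    o,d=wray(c,u,v);return o+d*(z-o[2])/d[2]
E
python3 - <<'E'
import cv2,numpy as np
from h import *
p=cv2.imread('pics/a_top.png');d=np.load('pics/a_top_d.npy')
a=cv2.resize(p[140:270,265:400],None,fx=4,fy=4,interpolation=cv2.INTER_CUBIC)
cv2.imwrite('pics/b_top.png',a)
b=cv2.resize(p[95:220,70:225],None,fx=4.5,fy=4.5,interpolation=cv2.INTER_CUBIC)
cv2.imwrite('pics/b_rack.png',b)
s=cv2.imread('pics/a_scene.png')
cv2.imwrite('pics/b_scene.png',cv2.resize(s[160:250,185:305],None,fx=6,fy=6,interpolation=cv2.INTER_CUBIC))
c=manip.calibration('top')
g=p.min(2); m=np.zeros_like(g);m[160:240,315:350]=(g[160:240,315:350]>90)
n,l,st,ce=cv2.connectedComponentsWithStats(m)
k=1+st[1:,4].argmax();print(st[k]); ct,_=cv2.findContours((l==k).astype(np.uint8),0,1)
r=cv2.minAreaRect(ct[0]);print(r)
for q in cv2.boxPoints(r): print(q,onz(c,*q,.021))
print('ctr',onz(c,*r[0],.025))
# mat corners
for u,v in [(285,151),(391,162),(384,262),(274,250)]: print(u,v,onz(c,u,v,.004))
for u,v in [(352,252),(334,170),(332,200),(328,225),(300,220),(108,160),(166,160),(196,160),(210,205),(214,110)]: print(u,v,atd(c,u,v,d[v,u]))
E
```

```text
[324 172  17  57 605]
((332.203857421875, 199.7069854736328), (12.041409492492676, 56.22275924682617), 5.079607963562012)
[323.7178 227.1749] [ 0.49279543 -0.20821431  0.021     ]
[328.69577 171.17294] [ 0.64558037 -0.22384124  0.021     ]
[340.6899  172.23907] [ 0.64290138 -0.25652898  0.021     ]
[335.71194 228.24103] [ 0.49011372 -0.24023452  0.021     ]
ctr [ 0.56640987 -0.23145237  0.025     ]
285 151 [ 0.70590848 -0.10569477  0.004     ]
391 162 [ 0.67733644 -0.40098336  0.004     ]
384 262 [ 0.40144324 -0.37172046  0.004     ]
274 250 [ 0.43236571 -0.07630716  0.004     ]
352 252 [ 0.42725593 -0.28183719  0.02344979]
334 170 [ 0.65359809 -0.24165473  0.00202563]
332 200 [ 0.56439108 -0.22964993  0.03245749]
328 225 [ 0.49727243 -0.21753189  0.03528843]
300 220 [ 0.51374781 -0.14659717  0.00205545]
108 160 [0.64872295 0.33642802 0.10540754]
166 160 [0.65454092 0.19857148 0.08868153]
196 160 [0.65265135 0.12137042 0.09844081]
210 205 [0.54571331 0.09020887 0.05326168]
214 110 [ 0.82468349  0.09444813 -0.00151829]
```

View pics/b_top.png

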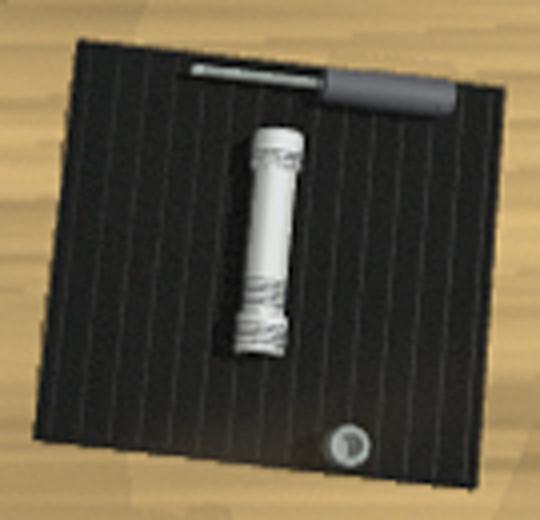

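View pics/b_rack.png

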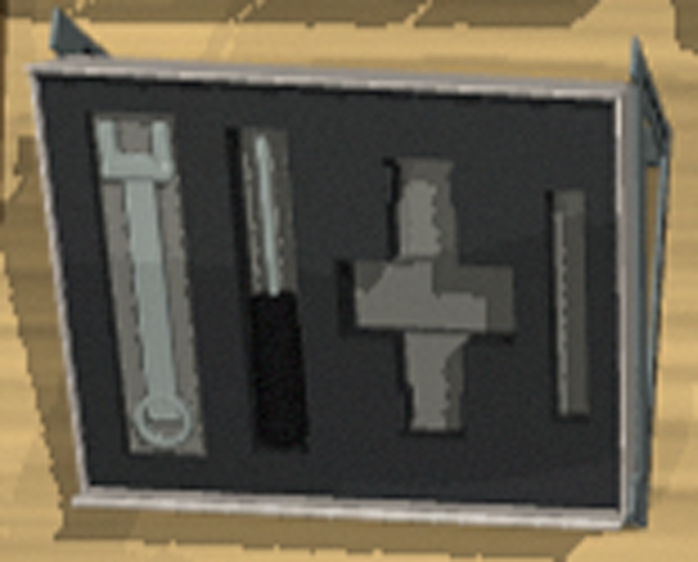

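View pics/b_scene.png

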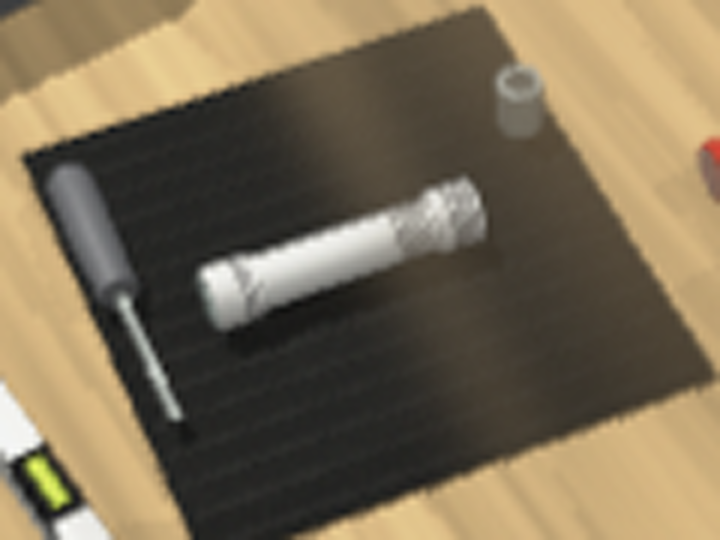

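```bash
cat >> h.py <<'E'
from scipy.spatial.transform import Rotation as Ro
def tool():
    s=manip.read_state();return s,Ro.from_euler('xyz',s['eef_rot'],degrees=True).as_matrix()
def go(target,yaw=None):
    s,R=tool();d=R.T@(np.array(target)-s['position'])*100
    print('t',round(s['time_s'],2),'pos',s['position'].round(4),'rot',s['eef_rot'].round(2),'delta cm',d.round(2),'dist',np.linalg.norm(d).round(2))
    if yaw is not None: print('twist',-np.radians((yaw-s['eef_rot'][2]+180)%360-180).round(3))
E
python3 - <<'E'
from h import *
c=manip.calibration('wrist');V=c['view'];o=-V[:3,:3].T@V[:3,3];s,R=tool()
print('cam in tool',R.T@(o-s['position']),'axes',(R.T@V[:3,:3].T).round(3))
ct=manip.calibration('top');cs=manip.calibration('scene')
# two-view check of torch: ends axis
for u,v in [(332.2,199.7)]: print(onz(ct,u,v,.025))
# scene ends: crop/6+offset
for x,y in [(222,295),(462,215),(342,255)]: print(onz(cs,185+x/6,160+y/6,.021))
# foam plane fit from depth, top & scene
d=np.load('pics/a_top_d.npy')
pts=np.array([atd(ct,u,v,d[v,u]) for u in range(84,206,2) for v in range(114,205,2) if d[v,u]>0])
P=pts
for i in range(20):
    A=np.c_[P[:,:2],np.ones(len(P))];x=np.linalg.lstsq(A,P[:,2],rcond=None)[0]
    r=pts[:,2]-np.c_[pts[:,:2],np.ones(len(pts))]@x;P=pts[(r>-.004)&(r<.006)]
n=np.array([-x[0],-x[1],1]);n/=np.linalg.norm(n);print('plane',x,len(P),len(pts),'n',n,np.degrees(np.arccos(n[2])),np.degrees(np.arctan2(n[1],n[0])),r[abs(r)<.006].std())
E
```

```text
cam in tool [ 0.07597997  0.000506   -0.16173473] axes [[ 0.     0.961  0.276]
 [ 1.     0.    -0.001]
 [-0.001  0.276 -0.961]]
[ 0.56642876 -0.2314423   0.025     ]
[ 0.63386716 -0.23701091  0.021     ]
[ 0.50013732 -0.22046846  0.021     ]
[ 0.56788437 -0.2288488   0.021     ]
plane [ 0.52816046 -0.0198652  -0.22014772] 1952 2798 n [-0.46695123  0.017563    0.88410864] 27.857970766725963 177.84600316009835 0.00206984642398001
```

{"fn": "move_arm", "kwargs": {"deltas": [{"translation": [0,0,0],"twist": -0.144,"fingers": 1},{"translation": [0,0,0],"twist": -0.144,"fingers": 1}]}}

```text
time_s: 0.4
position: [0.24, 0.5761, 0.2213]
eef_rot: [-179.9, -0.0, 174.3]
force: [-0.3, -0.3, 0.1]
opening: 0.0877
```

```bash
python3 - <<'E'
from h import *
go((.54,-.37,.2),173.9)
E
```

```text
t 0.4 pos [0.24   0.5761 0.2213] rot [-1.7986e+02 -5.0000e-02  1.7434e+02] delta cm [-39.19 -91.18   2.33] dist 99.27
twist 0.008
```

{"fn": "move_arm", "kwargs": {"deltas": [{"translation": [-2.4,-5.6,0.1],"twist": 0,"fingers": 0.6},{"translation": [-2.4,-5.6,0.1],"twist": 0,"fingers": 0.6},{"translation": [-2.4,-5.6,0.1],"twist": 0,"fingers": 0.6},{"translation": [-2.4,-5.6,0.1],"twist": 0,"fingers": 0.6},{"translation": [-2.4,-5.6,0.1],"twist": 0,"fingers": 0.6},{"translation": [-2.4,-5.6,0.1],"twist": 0,"fingers": 0.6},{"translation": [-2.4,-5.6,0.1],"twist": 0,"fingers": 0.6},{"translation": [-2.4,-5.6,0.1],"twist": 0,"fingers": 0.6},{"translation": [-2.4,-5.6,0.1],"twist": 0,"fingers": 0.6},{"translation": [-2.4,-5.6,0.1],"twist": 0,"fingers": 0.6}]}}

```text
time_s: 1.65
position: [0.4292, -0.0161, 0.2116]
eef_rot: [-180.0, 0.2, 174.9]
force: [-0.3, 0.1, -0.6]
opening: 0.0704
```

```bash
python3 - <<'E'
from h import *
go((.54,-.36,.06),173.9)
E
```

```text
t 1.65 pos [ 0.4292 -0.0161  0.2116] rot [-179.97    0.19  174.93] delta cm [-14.02 -33.27  15.23] dist 39.18
twist 0.018
```

{"fn": "move_arm", "kwargs": {"deltas": [{"translation": [-2.3,-5.6,0.5],"twist": 0.01,"fingers": 0},{"translation": [-2.3,-5.6,0.5],"twist": 0.01,"fingers": 0},{"translation": [-2.3,-5.6,0.5],"twist": 0,"fingers": -0.3},{"translation": [-2.3,-5.6,1],"twist": 0,"fingers": -0.3},{"translation": [-2.3,-5.6,2],"twist": 0,"fingers": -1},{"translation": [-2.3,-5,3],"twist": 0,"fingers": -1},{"translation": [0,0,4],"twist": 0,"fingers": -1},{"translation": [0,0,3],"twist": 0,"fingers": -1}]}}

```text
time_s: 2.65
position: [0.5346, -0.3706, 0.0675]
eef_rot: [-179.8, 0.7, 173.3]
force: [0.0, -0.4, 0.6]
opening: 0.0003
```

```bash
python3 - <<'E'
from h import *
go((.56,-.28,.025),173.9)
for n in ('wrist','top'):
    p,d=manip.read_camera(n);cv2.imwrite(f'pics/c_{n}.png',p)
p=cv2.imread('pics/c_wrist.png')
c=manip.calibration('wrist')
q=wproj(c,(.567,-.231,.021));print(q)
E
```

```text
t 2.65 pos [ 0.5346 -0.3706  0.0675] rot [-179.8     0.67  173.32] delta cm [-1.42  9.31  4.24] dist 10.32
twist -0.01
[461.32223872 259.03369507]
```

View pics/c_wrist.png

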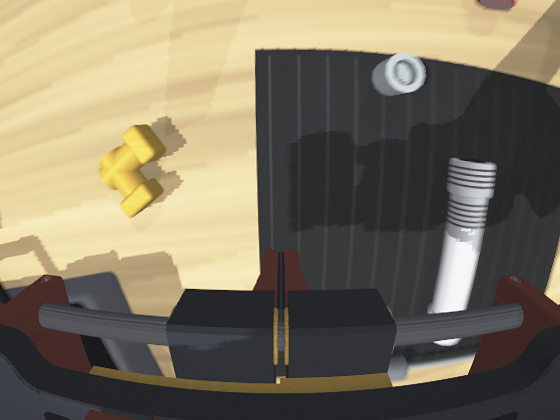

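{"fn": "move_arm", "kwargs": {"deltas": [{"translation": [-5,0,0],"twist": -0.01,"fingers": -1},{"translation": [-5,0,0],"twist": 0,"fingers": -1}]}}

```text
time_s: 3.0
position: [0.6312, -0.38, 0.0677]
eef_rot: [180.0, 0.2, 173.8]
force: [0.0, -0.3, 0.0]
opening: 0.0005
```

```bash
python3 - <<'E'
from h import *
go((.56,-.28,.025),173.9)
p,d=manip.read_camera('wrist');cv2.imwrite(f'pics/d.png',p)
E
```

```text
t 3.0 pos [ 0.6312 -0.38    0.0677] rot [179.97   0.21 173.8 ] delta cm [8.18 9.17 4.24] dist 13.0
twist -0.002
```

View pics/d.png

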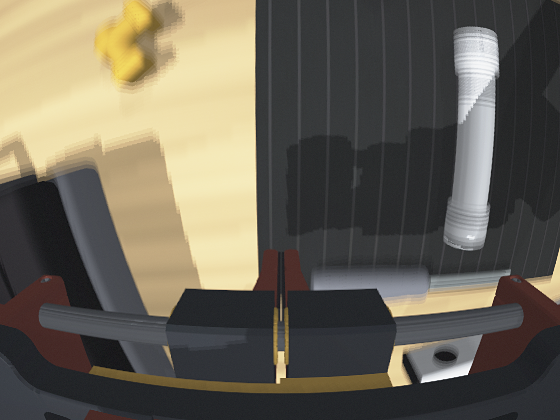

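```bash
python3 - <<'E'
from h import *
c=manip.calibration('wrist')
for q in [(476.5,38),(466.5,222),(476.5,137)]: print(wonz(c,*q,.025))
go((.567,-.231,.08),173.9)
E
```

```text
[ 0.50518229 -0.22680484  0.025     ]
[ 0.63998981 -0.24119579  0.025     ]
[ 0.57744204 -0.23399375  0.025     ]
t 3.05 pos [ 0.6378 -0.3806  0.0689] rot [-179.91    0.59  173.9 ] delta cm [ 8.62 14.12 -1.23] dist 16.59
twist -0.0
```

{"fn": "move_arm", "kwargs": {"deltas": [{"translation": [2.8,4.6,-1.5],"twist": 0,"fingers": 0},{"translation": [2.8,4.6,0],"twist": 0,"fingers": 0},{"translation": [2.8,4.6,0],"twist": 0,"fingers": 0},{"translation": [0,0,0],"twist": 0,"fingers": 0}]}}

```text
time_s: 3.55
position: [0.5703, -0.2306, 0.0878]
eef_rot: [-179.8, 1.0, 174.0]
force: [0.5, -0.8, -0.2]
opening: 0.0373
```

```bash
python3 - <<'E'
from h import *
go((.567,-.231,.011),173.9);print(manip.read_state()['opening'])
p,d=manip.read_camera('wrist');cv2.imwrite(f'pics/e.png',p)
E
```

```text
t 3.55 pos [ 0.5703 -0.2306  0.0878] rot [-179.78    0.97  174.02] delta cm [ 0.45 -0.04  7.68] dist 7.69
twist 0.002
0.037342220886595875
```

View pics/e.png

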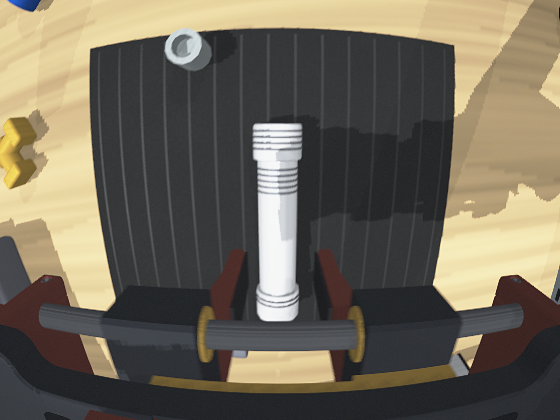

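{"fn": "move_arm", "kwargs": {"deltas": [{"translation": [0.4,0,2.5],"twist": 0,"fingers": 0},{"translation": [0,0,2.6],"twist": 0,"fingers": 0},{"translation": [0,0,1.8],"twist": 0,"fingers": 0},{"translation": [0,0,0.5],"twist": 0,"fingers": 0}]}}

```text
time_s: 4.1
position: [0.576, -0.2381, 0.0172]
eef_rot: [-179.5, 1.8, 173.9]
force: [0.8, 0.4, 0.3]
opening: 0.0441
```

```bash
python3 - <<'E'
from h import *
go((.567,-.231,.011),173.9);print(manip.read_state()['opening'],manip.read_state()['force'])
E
```

```text
t 4.1 pos [ 0.576  -0.2381  0.0172] rot [-179.47    1.78  173.93] delta cm [0.99 0.61 0.58] dist 1.3
twist 0.0
0.044100491731470244 [0.79715565 0.36420985 0.26961948]
```

{"fn": "move_arm", "kwargs": {"deltas": [{"translation": [0.8,0.6,0.4],"twist": 0,"fingers": 0},{"translation": [0,0.6,0],"twist": 0,"fingers": 0},{"translation": [0,0.6,0],"twist": 0,"fingers": 0},{"translation": [0,0.6,0],"twist": 0,"fingers": 0},{"translation": [0,0.6,0],"twist": 0,"fingers": 0},{"translation": [0,0.6,0],"twist": 0,"fingers": 0},{"translation": [0,0.6,0],"twist": 0,"fingers": 0},{"translation": [0,0.4,0],"twist": 0,"fingers": 0}]}}

```text
time_s: 5.1
position: [0.5747, -0.1891, 0.0145]
eef_rot: [-179.4, 2.0, 173.9]
force: [0.2, -1.2, 0.3]
opening: 0.0438
```

```bash
python3 - <<'E'
from h import *
go((.567,-.231,.011),173.9);print(manip.read_state()['opening'],manip.read_state()['force'])
for n in ('wrist','scene'):
    p,d=manip.read_camera(n);cv2.imwrite(f'pics/f_{n}.png',p)
cv2.imwrite('pics/f_s.png',cv2.resize(p[150:260,175:315],None,fx=5,fy=5,interpolation=cv2.INTER_CUBIC))
E
```

```text
t 5.1 pos [ 0.5747 -0.1891  0.0145] rot [-179.41    1.98  173.93] delta cm [ 0.33 -4.24  0.38] dist 4.27
twist 0.001
0.04382014121200406 [ 0.1762198  -1.22109398  0.28219436]
```

View pics/f_wrist.png

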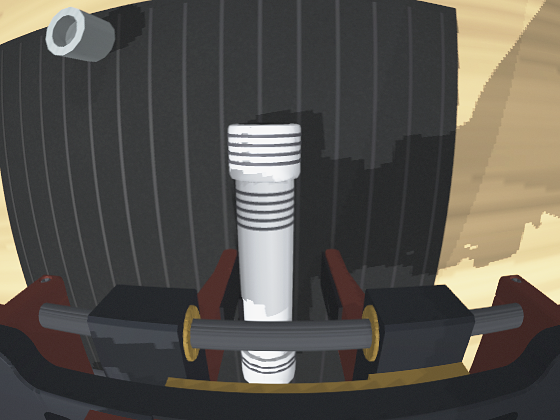

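View pics/f_s.png

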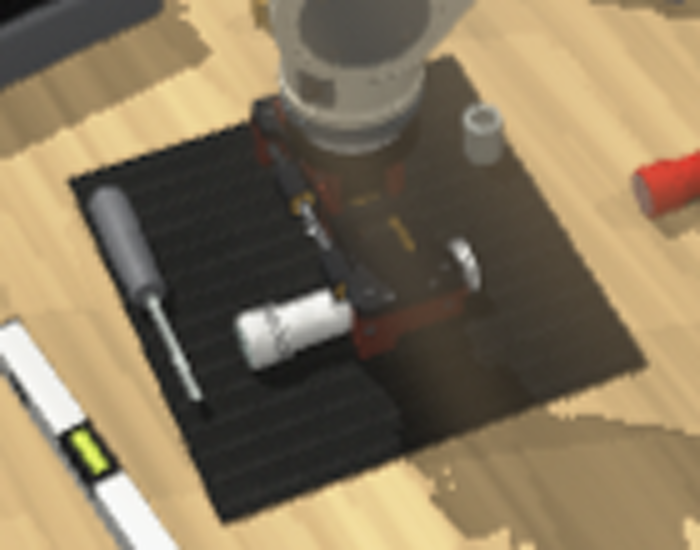

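{"fn": "move_arm", "kwargs": {"deltas": [{"translation": [0,0.6,0.2],"twist": 0,"fingers": 0},{"translation": [0,0.6,0],"twist": 0,"fingers": 0},{"translation": [0,0.4,0],"twist": 0,"fingers": 0}]}}

```text
time_s: 5.58
position: [0.5764, -0.1727, 0.012]
eef_rot: [-179.4, 2.0, 173.9]
force: [-1.0, -1.7, 1.2]
opening: 0.0439
```

```bash
python3 - <<'E'
from h import *
go((.567,-.231,.011),173.9);print(manip.read_state()['opening'],manip.read_state()['force'])
for n in ('wrist','scene'):
    p,d=manip.read_camera(n);cv2.imwrite(f'pics/g_{n}.png',p)
cv2.imwrite('pics/g_s.png',cv2.resize(p[150:260,175:315],None,fx=5,fy=5,interpolation=cv2.INTER_CUBIC))
E
```

```text
t 5.58 pos [ 0.5764 -0.1727  0.012 ] rot [-179.42    1.97  173.9 ] delta cm [ 0.32 -5.9   0.15] dist 5.91
twist 0.0
0.04389382183519177 [-1.0365454  -1.68774231  1.18587032]
```

View pics/g_wrist.png

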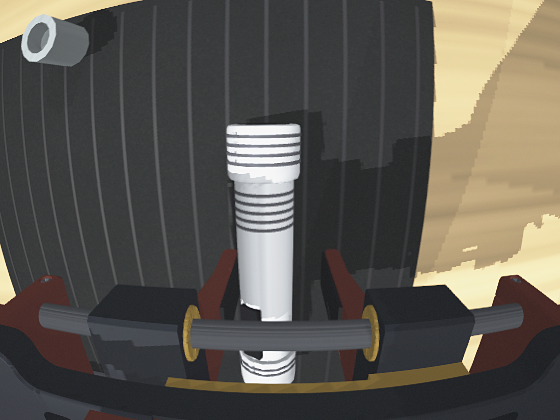

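View pics/g_s.png

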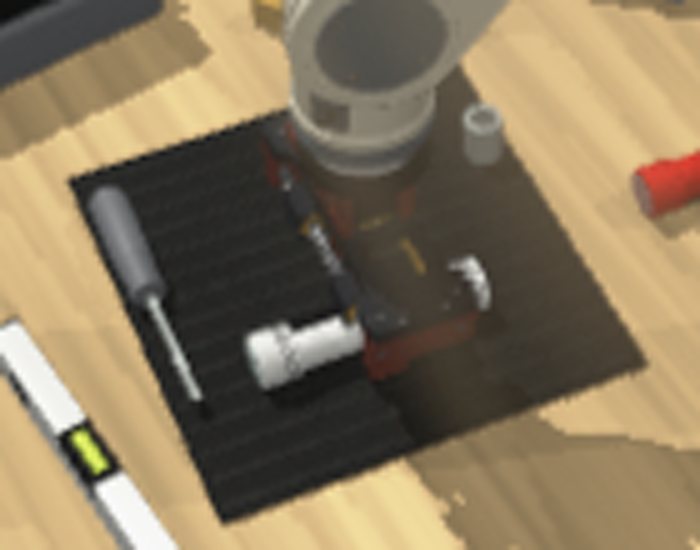

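{"fn": "move_arm", "kwargs": {"deltas": [{"translation": [0,0.5,0.05],"twist": 0,"fingers": 0},{"translation": [0,0.4,0],"twist": 0,"fingers": 0},{"translation": [0,0,0],"twist": 0,"fingers": 0}]}}

```text
time_s: 6.05
position: [0.5775, -0.1631, 0.0115]
eef_rot: [-179.4, 2.0, 173.9]
force: [0.2, 0.6, 0.8]
opening: 0.0439
```

```bash
python3 - <<'E'
from h import *
go((.567,-.231,.011),173.9);print(manip.read_state()['opening'],manip.read_state()['force'])
for n in ('wrist','scene'):
    p,d=manip.read_camera(n);cv2.imwrite(f'pics/i_{n}.png',p)
p=cv2.imread('pics/i_wrist.png')
cv2.imwrite('pics/i_w.png',cv2.resize(p[200:400,200:360],None,fx=3.5,fy=3,interpolation=cv2.INTER_CUBIC))
E
```

```text
t 6.05 pos [ 0.5775 -0.1631  0.0115] rot [-179.41    1.97  173.93] delta cm [ 0.33 -6.86  0.1 ] dist 6.87
twist 0.0
0.043870619562446526 [0.1888469  0.61092509 0.79702722]
```

View pics/i_w.png

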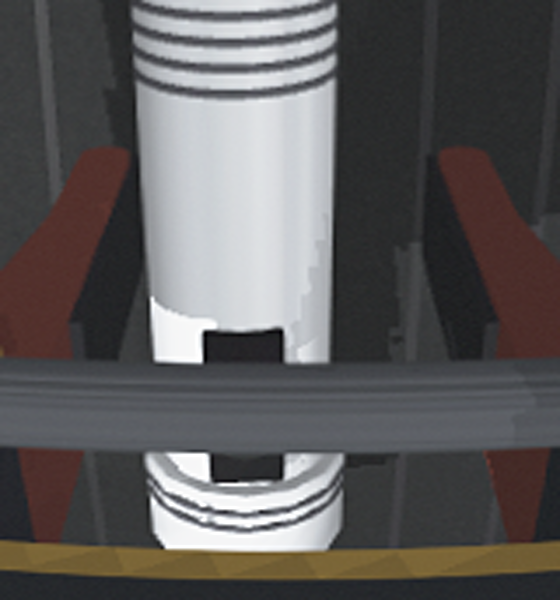

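```bash
cat >> h.py <<'E'
def edges(img,rows,lo,hi,x0,x1):
    for r in rows: print(r,''.join('#' if img[r,c].max()<90 else '.' for c in range(x0,x1)))
E
python3 - <<'E'
from h import *
c=manip.calibration('wrist')
def cr(x,y): return 200+x/3.5,200+y/3
a=np.radians(173.93);ax=np.array([np.cos(a),np.sin(a),0]);lat=np.array([ax[1],-ax[0],0]) # tool y ~ +y
print(lat)
def toplane(u,v):
    o,d=wray(c,u,v); return o,d
row=345
for row,l,r,sl,sr in [(345,152,331,203,284),(462,149,343,211,283)]:
    # silhouettes in plane perpendicular to axis
    an=[]
    for x in (l,r,sl,sr):
        o,d=wray(c,*cr(x,row)); an.append(np.arctan2(d@lat,-d[2]))
    o2=np.array([o@lat,o[2]])
    print('angles',np.degrees(an))
    rr=.014 if row==345 else .017
    mid=(an[0]+an[1])/2;half=(an[1]-an[0])/2;D=rr/np.sin(half)
    C=o2+D*np.array([np.sin(mid),-np.cos(mid)])
    print('axis lat,z by silhouette',C, 'cam',o2)
    for zc in (C[1],.021):
        Dv=(o2[1]-zc)/np.cos(mid);C2=o2+Dv*np.array([np.sin(mid),-np.cos(mid)])
        out=[]
        for s in an[2:]:
            d=np.array([np.sin(s),-np.cos(s)]);w=o2-C2;R=.0155
            b=w@d;t=-b-np.sqrt(b*b-(w@w-R*R));P=w+t*d;out.append(np.degrees(np.arctan2(P[0],P[1])))
        print('zc',zc,'lat',C2,'switch edges',out,'mid',np.mean(out))
s,R=tool();print('tcp lat',s['position']@lat)
E
```

```text
[0.10574342 0.99439345 0.        ]
angles [-8.46429378  2.3922171  -5.37602749 -0.46077342]
axis lat,z by silhouette [-0.10691873  0.02273082] cam [-0.09908043  0.1705158 ]
zc 0.022730822472390194 lat [-0.10691873  0.02273082] switch edges [np.float64(-17.568106524416436), np.float64(25.86515913095139)] mid 4.148526303267477
zc 0.021 lat [-0.10701053  0.021     ] switch edges [np.float64(-17.852471821100405), np.float64(26.184276414777155)] mid 4.165902296838375
angles [-9.33369737  3.42680598 -5.26453285 -0.52426079]
axis lat,z by silhouette [-0.1069626   0.01774005] cam [-0.09908043  0.1705158 ]
zc 0.017740045808569305 lat [-0.1069626   0.01774005] switch edges [np.float64(-18.18826457157414), np.float64(25.252777844758256)] mid 3.5322566365920576
zc 0.021 lat [-0.10679441  0.021     ] switch edges [np.float64(-17.658919217615118), np.float64(24.69097285506174)] mid 3.5160268187233115
tcp lat -0.10141847658805225
```

```bash
python3 - <<'E'
from h import *
c=manip.calibration('wrist');p=cv2.imread('pics/i_wrist.png')
a=np.radians(173.93);ax=np.array([np.cos(a),np.sin(a),0])
col=p[100:140,264].max(1);print(col)
s,R=tool();print('tcp ax',s['position']@ax)
for r in (122,124,126):
  for z in (.038,.021): 
    P=wonz(c,264,r,z);print(r,z,P,P@ax)
for z in (.021,.038):
    o,d=wray(c,*(200+243/3.5,200+330/3)); P=wonz(c,200+243/3.5,200+330/3,.0367); 
print('switch near end ax',P@ax, 'far end',wonz(c,200+243/3.5,200+480/3,.0367)@ax)
e=np.array([s['position']@ax]);print()
go((.5775+.0049*.1057,-.1631-.0067*.994,.008),173.9)
E
```

```text
[ 61  61  61  63  63  63  63  61  60  60  61  64  64  63  61  61  61  45
  46  45  44  46  40  29  76 201 253 248 247 247 247 247 247 250 247 157
 133 133 237 251]
tcp ax -0.5915172247281169
122 0.038 [ 0.49880096 -0.16068006  0.038     ] -0.5129952662651759
122 0.021 [ 0.49905408 -0.1617331   0.021     ] -0.5133583227504822
124 0.038 [ 0.49961239 -0.16077189  0.038     ] -0.5138118596059982
124 0.021 [ 0.49996961 -0.16183671  0.021     ] -0.5142796740673833
126 0.038 [ 0.50042408 -0.16086392  0.038     ] -0.5146287318660661
126 0.021 [ 0.50088543 -0.16194055  0.021     ] -0.5152013400851293
switch near end ax -0.6017219071226566 far end -0.6358041882039548

t 6.15 pos [ 0.5775 -0.1634  0.0115] rot [-179.41    1.98  173.91] delta cm [-0.11 -0.62  0.36] dist 0.73
twist 0.0
```

{"fn": "move_arm", "kwargs": {"deltas": [{"translation": [0.4,-0.65,0.25],"twist": 0,"fingers": 0},{"translation": [0,0,0],"twist": 0,"fingers": 0}], "grip_force": 8}}

```text
time_s: 6.4
position: [0.5725, -0.1701, 0.0087]
eef_rot: [-179.4, 2.0, 173.9]
force: [0.2, 0.5, -0.5]
opening: 0.0439
```

```bash
python3 - <<'E'
from h import *
s,R=tool();a=np.radians(173.93);ax=np.array([np.cos(a),np.sin(a),0]);lat=np.array([ax[1],-ax[0],0])
print(s['position'],s['eef_rot'],'ax',s['position']@ax,'lat',s['position']@lat)
E
```

```text
[ 0.57249213 -0.17005877  0.00871241] [-179.40794143    1.97358033  173.90618492] ax -0.58726502374443 lat -0.1085680495225046
```

{"fn": "move_arm", "kwargs": {"deltas": [{"translation": [0,0.03,0],"twist": 0,"fingers": -0.25},{"translation": [0,0,0],"twist": 0,"fingers": -0.35},{"translation": [0,0,0],"twist": 0,"fingers": -0.5},{"translation": [0,0,0],"twist": 0,"fingers": -1}], "grip_force": 8}}

```text
time_s: 6.9
position: [0.5724, -0.1701, 0.0087]
eef_rot: [-179.4, 2.0, 173.9]
force: [-0.8, -0.5, -0.2]
opening: 0.0275
```

```bash
python3 - <<'E'
from h import *
s,R=tool();a=np.radians(173.93);ax=np.array([np.cos(a),np.sin(a),0]);lat=np.array([ax[1],-ax[0],0])
print(s['position'],s['eef_rot'],s['opening'],s['force'],'ax',s['position']@ax,'lat',s['position']@lat)
p,d=manip.read_camera('wrist');cv2.imwrite(f'pics/j_wrist.png',p)
cv2.imwrite('pics/j_w.png',cv2.resize(p[200:400,200:360],None,fx=3.5,fy=3,interpolation=cv2.INTER_CUBIC))
E
```

```text
[ 0.57241381 -0.1700635   0.00866605] [-179.40791853    1.96768173  173.87250041] 0.027516972378767938 [-0.75255744 -0.49120345 -0.24873177] ax -0.5871876363507055 lat -0.10858103881079842
```

View pics/j_w.png

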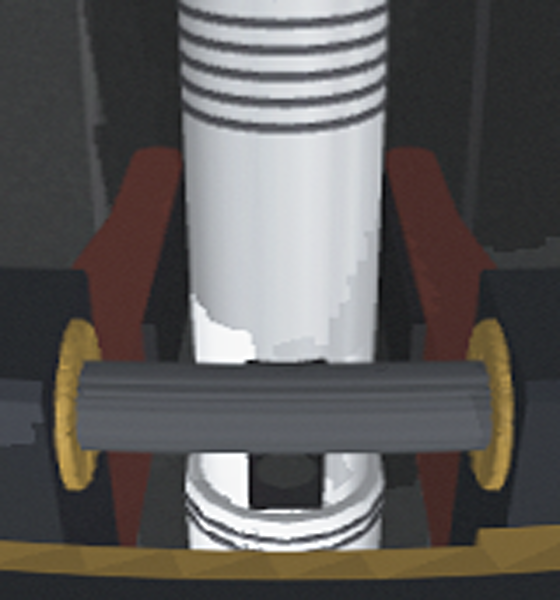

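```bash
python3 - <<'E'
from h import *
ct=manip.calibration('top');x=np.array([0.52816046,-0.0198652,-0.22014772])
n=np.array([-x[0],-x[1],1]);n/=np.linalg.norm(n)
def onp(u,v):
    o,d=ray(ct,u,v);t=(x[2]+x[:2]@o[:2]-o[2])/(d[2]-x[:2]@d[:2]);return o+t*d
def cr(a,b): return 70+a/4.5,95+b/4.5
Q={k:onp(*cr(*v)) for k,v in dict(tl=(388,158),tr=(453,162),bl=(405,430),br=(463,434),nl=(340,262),nlb=(345,328),nr=(516,268),nrb=(514,334)).items()}
for k,v in Q.items(): print(k,v.round(4))
D=lambda a,b:np.linalg.norm(Q[a]-Q[b]).round(4)
print('len',D('tl','bl'),D('tr','br'),'wid',D('tl','tr'),D('bl','br'),'notch',D('nl','nr'),D('nlb','nrb'),D('nl','nlb'),D('nr','nrb'))
C=sum(Q[k] for k in('tl','tr','bl','br'))/4;C2=sum(Q[k] for k in('nl','nr','nlb','nrb'))/4
print(C,C2)
e=(Q['tl']+Q['tr'])/2-(Q['bl']+Q['br'])/2;print('yaw up',np.degrees(np.arctan2(e[1],e[0])),'slope',np.degrees(np.arcsin(e[2]/np.linalg.norm(e))))
e=(Q['nl']+Q['nlb'])/2-(Q['nr']+Q['nrb'])/2;print('yaw y',np.degrees(np.arctan2(e[1],e[0])))
go((.57,-.1,.25),None)
E
```

```text
tl [0.7109 0.2081 0.1512]
tr [0.7091 0.1738 0.1509]
bl [0.5776 0.2124 0.0807]
br [0.5756 0.1802 0.0803]
nl [0.6615 0.2391 0.1245]
nlb [0.6291 0.24   0.1074]
nr [0.6589 0.1442 0.125 ]
nrb [0.6265 0.1478 0.1078]
len 0.1509 0.1512 wid 0.0343 0.0323 notch 0.0949 0.0923 0.0366 0.0369
[0.64329199 0.19360159 0.11576774] [0.64400116 0.19278801 0.11615845]
yaw up -2.2949751166645878 slope 27.85789894846244
yaw y 88.40832356171266
t 6.95 pos [ 0.5725 -0.1701  0.0087] rot [-179.41    1.97  173.88] delta cm [  0.16   6.69 -24.22] dist 25.13
```

{"fn": "move_arm", "kwargs": {"deltas": [{"translation": [0,0,0],"twist": 0,"fingers": -1},{"translation": [0,0,-1.5],"twist": 0,"fingers": -1},{"translation": [0,0,-4],"twist": 0,"fingers": -1},{"translation": [0,0,-4],"twist": 0,"fingers": -1}], "grip_force": 30}}

```text
time_s: 7.45
position: [0.5666, -0.1677, 0.1039]
eef_rot: [-179.5, 1.5, 173.9]
force: [-0.1, -0.6, -1.7]
opening: 0.0276
```

```bash
python3 - <<'E'
from h import *
go((.60,.09,.25),178)
E
```

```text
t 7.45 pos [ 0.5666 -0.1677  0.1039] rot [-179.5     1.54  173.88] delta cm [ -0.96  25.85 -14.81] dist 29.81
twist -0.072
```

{"fn": "move_arm", "kwargs": {"deltas": [{"translation": [0,2,-4],"twist": -0.036,"fingers": -1},{"translation": [-0.2,4,-4],"twist": -0.036,"fingers": -1},{"translation": [-0.3,5,-3],"twist": 0,"fingers": -1},{"translation": [-0.3,5,-2.5],"twist": 0,"fingers": -1},{"translation": [-0.3,5,-1],"twist": 0,"fingers": -1},{"translation": [0,3,0],"twist": 0,"fingers": -1},{"translation": [0,0,0],"twist": 0,"fingers": -1}]}}

```text
time_s: 8.32
position: [0.5853, 0.0802, 0.2623]
eef_rot: [-179.4, 2.2, 178.0]
force: [0.6, 0.4, -2.3]
opening: 0.0274
```

```bash
python3 - <<'E'
from h import *
go((.60,.09,.25),178)
p,d=manip.read_camera('wrist');cv2.imwrite(f'pics/k_wrist.png',p)
np.save('pics/k_d.npy',d)
E
```

```text
t 8.32 pos [0.5853 0.0802 0.2623] rot [-179.44    2.2   178.03] delta cm [-1.39  1.04  1.27] dist 2.15
twist 0.001
```

View pics/k_wrist.png

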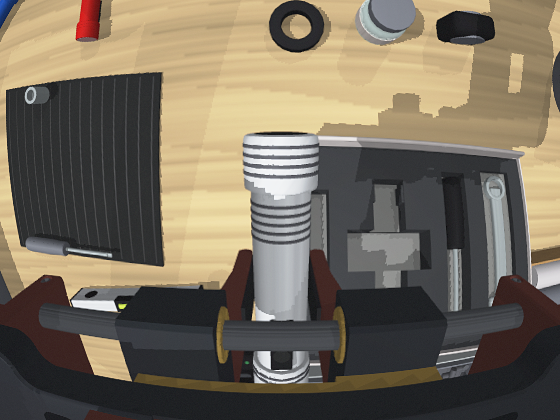

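```bash
python3 - <<'E'
import cv2
p=cv2.imread('pics/k_wrist.png')
cv2.imwrite('pics/k_c.png',cv2.resize(p[140:330,310:500],None,fx=4,fy=3.1,interpolation=cv2.INTER_CUBIC))
E
```

```text
(no output)
```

View pics/k_c.png

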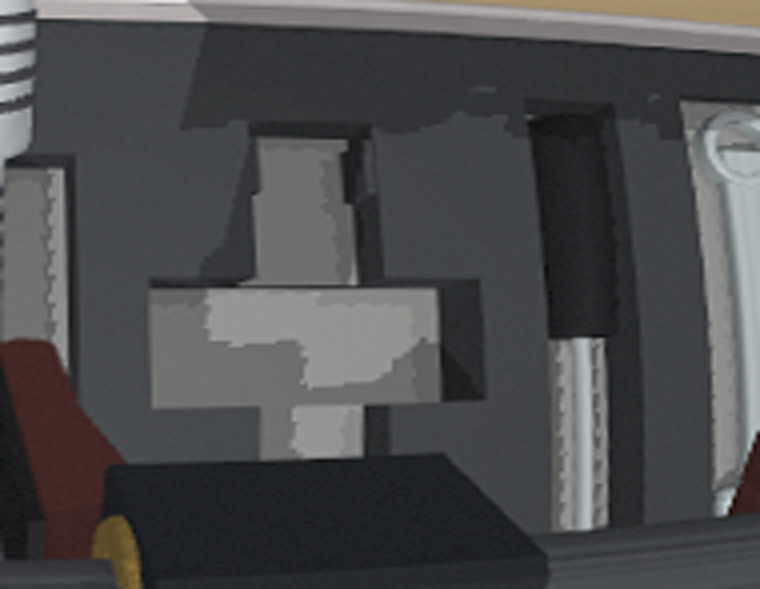

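```bash
python3 - <<'E'
from h import *
c=manip.calibration('wrist');d=np.load('pics/k_d.npy');
def cr(a,b): return 310+a/4,140+b/3.1
# depth plane from wrist
pts=[]
ax=-c['view'][:3,:3].T[:,2]
for u in range(330,460,3):
  for v in range(172,285,3):
    if d[v,u]>0:
      o,r=wray(c,u,v);pts.append(o+r*d[v,u]/(r@ax))
pts=np.array(pts);
x=np.array([0.52816046,-0.0198652,-0.22014772]);P=pts[abs(pts[:,2]-np.c_[pts[:,:2],np.ones(len(pts))]@x)<.01]
for i in range(20):
    x2=np.linalg.lstsq(np.c_[P[:,:2],np.ones(len(P))],P[:,2],rcond=None)[0]
    r=pts[:,2]-np.c_[pts[:,:2],np.ones(len(pts))]@x2;P=pts[(r>-.004)&(r<.005)]
n=np.array([-x2[0],-x2[1],1]);n/=np.linalg.norm(n);print('wrist plane',x2,len(P),len(pts),np.degrees(np.arccos(n[2])),np.degrees(np.arctan2(n[1],n[0])))
for X in(x,x2):
    print('z at .644,.193:',X@[.644,.193,1])
    def onp(q):
        o,dd=wray(c,*q);t=(X[2]+X[:2]@o[:2]-o[2])/(dd[2]-X[:2]@dd[:2]);return o+t*dd
    Q={k:onp(cr(*v)) for k,v in dict(nl=(149,281),nr=(479,279),nrb=(486,400),nlb=(152,408),fl=(249,123),fr=(373,125)).items()}
    for k,v in Q.items(): print(k,v.round(4))
    D=lambda a,b:np.linalg.norm(Q[a]-Q[b]).round(4)
    print('notch',D('nl','nr'),D('nlb','nrb'),D('nl','nlb'),D('nr','nrb'),'w',D('fl','fr'))
    C=(Q['nl']+Q['nr']+Q['nlb']+Q['nrb'])/4;F=(Q['fl']+Q['fr'])/2;e=C-F;print('C',C,'half len',np.linalg.norm(e),'yaw',np.degrees(np.arctan2(e[1],e[0])))
    e=(Q['nr']+Q['nrb']-Q['nl']-Q['nlb']);print('yaw y',np.degrees(np.arctan2(e[1],e[0])))
E
```

```text
wrist plane [ 0.52962153 -0.01603135 -0.22256164] 1002 1668 27.917510821159247 178.26621744715658
z at .644,.193: 0.11615363264000006
nl [0.6241 0.1469 0.1066]
nr [0.6274 0.2423 0.1064]
nrb [0.6656 0.2412 0.1266]
nlb [0.6619 0.1457 0.1265]
fl [0.5758 0.1788 0.0804]
fr [0.5768 0.2155 0.0802]
notch 0.0955 0.0957 0.0427 0.0432 w 0.0368
C [0.64472221 0.19401902 0.11651483] half len 0.0774621641253083 yaw -2.6286653915917237
yaw y 87.9113079371755
z at .644,.193: 0.11542057677357262
nl [0.6244 0.147  0.1058]
nr [0.6276 0.2425 0.1059]
nrb [0.6658 0.2414 0.1262]
nlb [0.6622 0.1458 0.1258]
fl [0.5759 0.179  0.0796]
fr [0.577  0.2158 0.0796]
notch 0.0956 0.0957 0.0429 0.0433 w 0.0368
C [0.6449924  0.19420701 0.11592682] half len 0.0776335284388159 yaw -2.6680318869937856
yaw y 87.99225460761323
```

```bash
cat >> h.py <<'E'
C=np.array([.6448,.1941,.1163]);yw=np.radians(-2.1);s28,c28=np.sin(np.radians(28)),np.cos(np.radians(28))
EX=np.array([c28*np.cos(yw),c28*np.sin(yw),s28]);EN=np.array([-s28*np.cos(yw),-s28*np.sin(yw),c28]);EY=np.cross(EN,EX)
G=np.array([0,0,-.0123]) # torch axis at grip, tool frame
def tray(h,al=-.001,la=0):
    s,R=tool();g=s['position']+R@G;r=g-C
    print('pivot now: along %.1f lat %.1f h %.1f mm'%tuple(1000*r@np.c_[EX,EY,EN]),'F',s['force'].round(1),'open',round(s['opening'],4))
    go(C+EX*al+EY*la+EN*h-R@G,177.9)
E
python3 - <<'E'
from h import *
tray(.068)
E
```

```text
pivot now: along 25.2 lat -116.8 h 165.9 mm F [-0.3  0.5 -1.8] open 0.0274
t 8.38 pos [0.5854 0.0793 0.2623] rot [-179.43    2.21  177.98] delta cm [-1.92 11.78  9.84] dist 15.46
twist 0.001
```

{"fn": "move_arm", "kwargs": {"deltas": [{"translation": [-0.5,4,0.5],"twist": 0,"fingers": -1},{"translation": [-0.5,4,1],"twist": 0,"fingers": -1},{"translation": [-0.5,3.5,2],"twist": 0,"fingers": -1},{"translation": [0,0,2],"twist": 0,"fingers": -1},{"translation": [0,0,1.5],"twist": 0,"fingers": -1},{"translation": [0,0,0],"twist": 0,"fingers": -1}], "grip_force": 15}}

```text
time_s: 9.12
position: [0.608, 0.1874, 0.1907]
eef_rot: [-179.3, 2.2, 177.5]
force: [0.3, 0.1, -1.7]
opening: 0.0276
```

```bash
python3 - <<'E'
from h import *
tray(.06)
E
```

```text
pivot now: along 8.0 lat -7.8 h 94.0 mm F [ 0.3  0.1 -1.7] open 0.0276
t 9.12 pos [0.608  0.1874 0.1907] rot [-179.28    2.17  177.54] delta cm [-0.66  0.83  3.44] dist 3.6
twist -0.006
```

{"fn": "move_arm", "kwargs": {"deltas": [{"translation": [-0.3,0.8,1],"twist": -0.006,"fingers": -1},{"translation": [-0.2,0,1],"twist": 0,"fingers": -1},{"translation": [0,0,0],"twist": 0,"fingers": -1}]}}

```text
time_s: 9.5
position: [0.6155, 0.1942, 0.1711]
eef_rot: [-179.3, 2.3, 177.8]
force: [-0.1, 0.0, -1.0]
opening: 0.0277
```

```bash
python3 - <<'E'
from h import *
tray(.06)
p,d=manip.read_camera('scene');cv2.imwrite('pics/l_s.png',cv2.resize(p[220:420,200:400],None,fx=3,fy=3,interpolation=cv2.INTER_CUBIC))
E
```

```text
pivot now: along 5.2 lat -0.8 h 73.2 mm F [-0.1  0.  -1. ] open 0.0277
t 9.5 pos [0.6155 0.1942 0.1711] rot [-179.3     2.29  177.8 ] delta cm [-0.01  0.1   1.46] dist 1.46
twist -0.002
```

View pics/l_s.png

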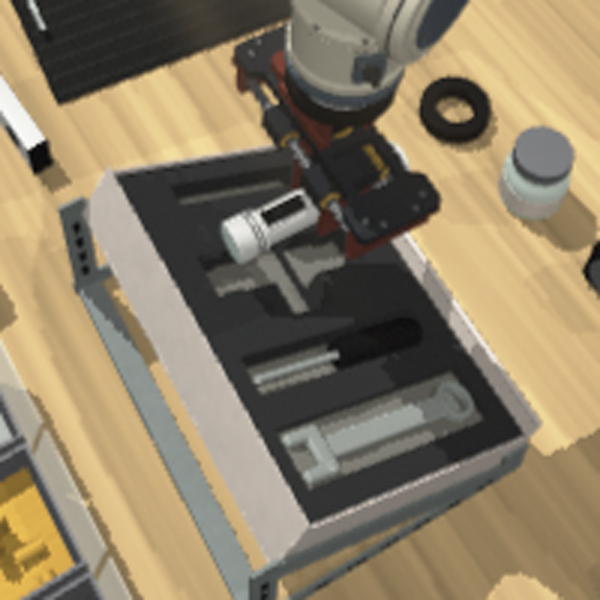

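{"fn": "move_arm", "kwargs": {"deltas": [{"translation": [0,0.1,0.7],"twist": 0,"fingers": -1},{"translation": [0,0,0.7],"twist": 0,"fingers": -1},{"translation": [0,0,0],"twist": 0,"fingers": -1}]}}

```text
time_s: 9.93
position: [0.6165, 0.1953, 0.1572]
eef_rot: [-179.3, 2.4, 177.8]
force: [0.5, 0.0, -1.6]
opening: 0.0279
```

```bash
python3 - <<'E'
from h import *
tray(.04)
E
```

```text
pivot now: along -0.5 lat 0.3 h 60.4 mm F [ 0.5  0.  -1.6] open 0.0279
t 9.93 pos [0.6165 0.1953 0.1572] rot [-179.33    2.37  177.81] delta cm [-0.84 -0.01  1.87] dist 2.04
twist -0.002
```

{"fn": "move_arm", "kwargs": {"deltas": [{"translation": [-0.4,0,0.9],"twist": 0,"fingers": -1},{"translation": [-0.4,0,0.9],"twist": 0,"fingers": -1},{"translation": [0,0,0],"twist": 0,"fingers": -1}]}}

```text
time_s: 10.3
position: [0.6262, 0.1948, 0.1383]
eef_rot: [-179.3, 2.4, 177.8]
force: [-0.6, 0.5, -2.2]
opening: 0.0277
```

```bash
python3 - <<'E'
from h import *
tray(.02)
p,d=manip.read_camera('scene');cv2.imwrite('pics/m_s.png',cv2.resize(p[220:420,200:400],None,fx=3,fy=3,interpolation=cv2.INTER_CUBIC))
E
```

```text
pivot now: along -0.8 lat 0.1 h 39.3 mm F [-0.6  0.5 -2.2] open 0.0277
t 10.3 pos [0.6262 0.1948 0.1383] rot [-179.34    2.39  177.81] delta cm [-0.82  0.01  1.75] dist 1.93
twist -0.002
```

View pics/m_s.png

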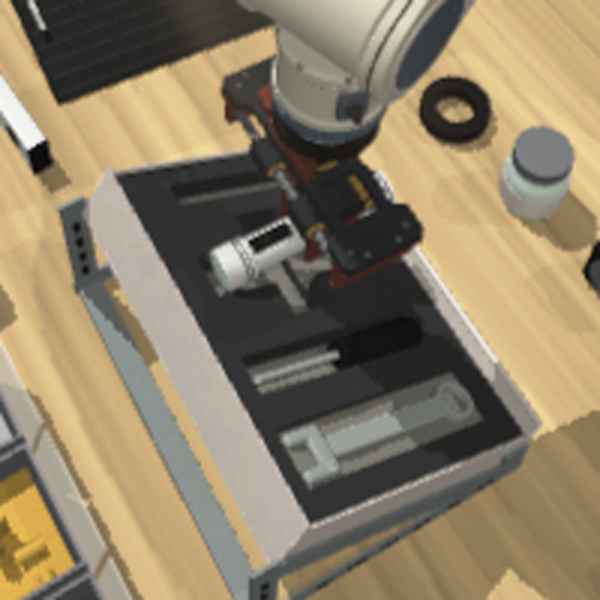

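{"fn": "move_arm", "kwargs": {"deltas": [{"translation": [-0.4,0,0.85],"twist": 0,"fingers": -1},{"translation": [0,0,0],"twist": 0,"fingers": -1}]}}

```text
time_s: 10.6
position: [0.6306, 0.1946, 0.13]
eef_rot: [-179.3, 2.4, 177.8]
force: [-1.5, -0.0, -1.2]
opening: 0.0276
```

```bash
python3 - <<'E'
from h import *
tray(.02)
E
```

```text
pivot now: along -0.8 lat 0.1 h 29.9 mm F [-1.5 -0.  -1.2] open 0.0276
t 10.6 pos [0.6306 0.1946 0.13  ] rot [-179.34    2.39  177.81] delta cm [-0.41  0.    0.9 ] dist 0.99
twist -0.001
```

{"fn": "move_arm", "kwargs": {"deltas": [{"translation": [-0.4,0,0.9],"twist": 0,"fingers": -1},{"translation": [0,0,0],"twist": 0,"fingers": -1}]}}

```text
time_s: 10.85
position: [0.6352, 0.1943, 0.1208]
eef_rot: [-179.3, 2.4, 177.8]
force: [-1.0, 0.1, -2.0]
opening: 0.0277
```

```bash
python3 - <<'E'
from h import *
tray(.008)
p,d=manip.read_camera('scene');cv2.imwrite('pics/n_s.png',cv2.resize(p[220:420,200:400],None,fx=3,fy=3,interpolation=cv2.INTER_CUBIC))
p,d=manip.read_camera('wrist');cv2.imwrite('pics/n_w.png',p)
E
```

```text
pivot now: along -1.0 lat 0.0 h 19.5 mm F [-1.   0.1 -2. ] open 0.0277
t 10.85 pos [0.6352 0.1943 0.1208] rot [-179.35    2.4   177.81] delta cm [-0.5   0.01  1.04] dist 1.15
twist -0.002
```

View pics/n_s.png

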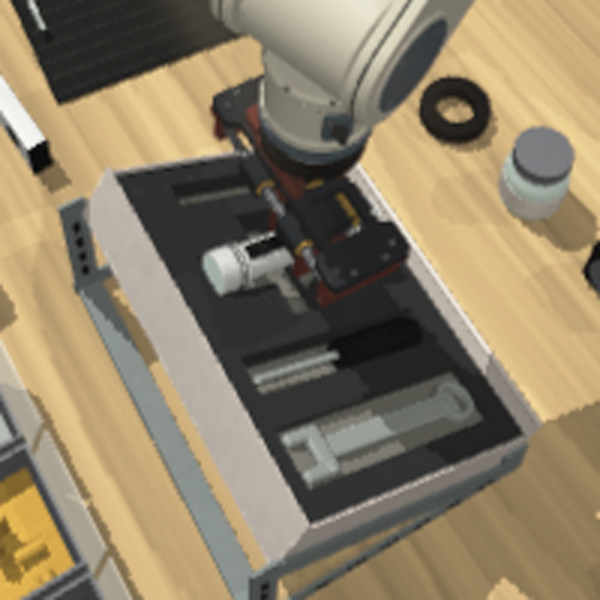

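View pics/n_w.png

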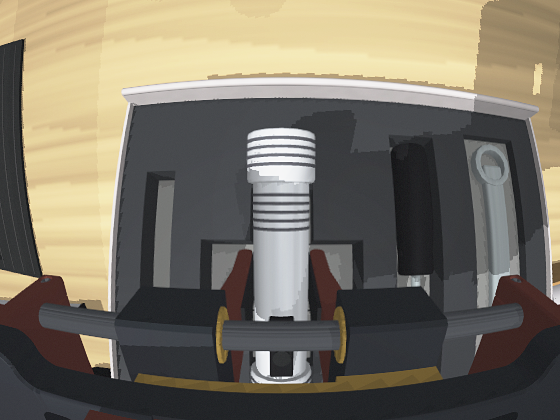

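{"fn": "move_arm", "kwargs": {"deltas": [{"translation": [-0.35,0,0.75],"twist": 0,"fingers": -1},{"translation": [0,0,0],"twist": 0,"fingers": -1}]}}

```text
time_s: 11.2
position: [0.6393, 0.1942, 0.1137]
eef_rot: [-179.4, 2.4, 177.8]
force: [-1.4, -1.3, -2.0]
opening: 0.0276
```

```bash
python3 - <<'E'
from h import *
tray(-.005)
p,d=manip.read_camera('wrist');cv2.imwrite('pics/o_w.png',p)
E
```

```text
pivot now: along -0.8 lat -0.0 h 11.4 mm F [-1.4 -1.3 -2. ] open 0.0276
t 11.2 pos [0.6393 0.1942 0.1137] rot [-179.36    2.42  177.81] delta cm [-0.69  0.02  1.49] dist 1.64
twist -0.002
```

View pics/o_w.png

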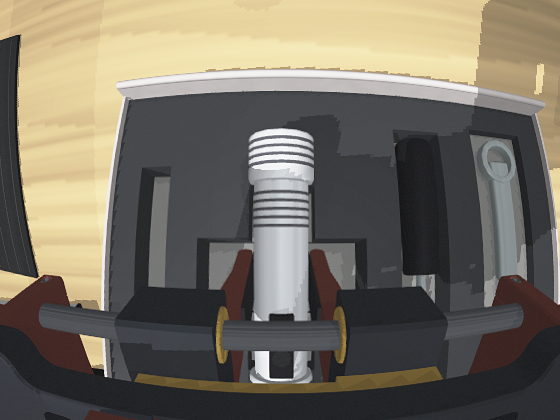

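{"fn": "move_arm", "kwargs": {"deltas": [{"translation": [-0.2,0,0.45],"twist": 0,"fingers": -1},{"translation": [-0.2,0,0.45],"twist": 0,"fingers": -1},{"translation": [-0.2,0,0.45],"twist": 0,"fingers": -1}], "grip_force": 40}}

```text
time_s: 11.62
position: [0.6456, 0.1941, 0.1023]
eef_rot: [-179.4, 2.4, 177.8]
force: [-7.8, -1.2, 14.4]
opening: 0.0275
```

```bash
python3 - <<'E'
from h import *
tray(-.005)
E
```

```text
pivot now: along -0.6 lat 0.2 h -1.7 mm F [-7.8 -1.2 14.4] open 0.0275
t 11.62 pos [0.6456 0.1941 0.1023] rot [-179.39    2.39  177.79] delta cm [-0.1  -0.02  0.32] dist 0.34
twist -0.002
```

{"fn": "move_arm", "kwargs": {"deltas": [{"translation": [-0.15,0,0.35],"twist": 0,"fingers": -1},{"translation": [-0.1,0,0.2],"twist": 0,"fingers": -1}], "grip_force": 50}}

```text
time_s: 11.88
position: [0.6466, 0.1941, 0.0997]
eef_rot: [-179.4, 2.2, 177.8]
force: [-11.9, -1.9, 19.2]
opening: 0.0268
```

```bash
python3 - <<'E'
from h import *
tray(-.005)
p,d=manip.read_camera('wrist');cv2.imwrite('pics/p_w.png',p)
E
```

```text
pivot now: along -0.8 lat 0.2 h -4.4 mm F [-11.9  -1.9  19.2] open 0.0268
t 11.88 pos [0.6466 0.1941 0.0997] rot [-179.36    2.17  177.77] delta cm [-0.01 -0.02  0.06] dist 0.06
twist -0.002
```

View pics/p_w.png

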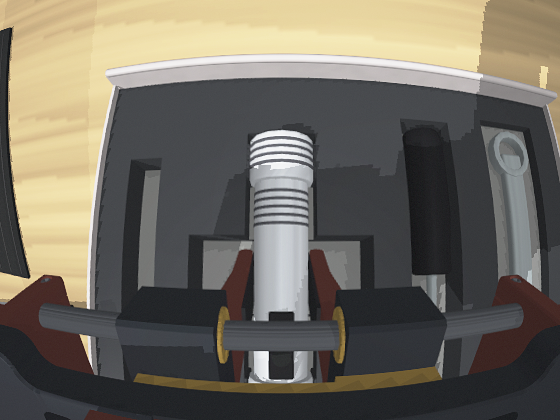

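{"fn": "move_arm", "kwargs": {"deltas": [{"translation": [-0.12,0,0.3],"twist": 0,"fingers": -1},{"translation": [-0.12,0,0.3],"twist": 0,"fingers": -1}], "grip_force": 50}}

```text
time_s: 12.18
position: [0.6479, 0.1941, 0.0978]
eef_rot: [-179.3, 2.0, 177.8]
force: [-15.4, -1.8, 26.2]
opening: 0.027
```

```bash
python3 - <<'E'
from h import *
tray(-.005)
E
```

```text
pivot now: along -0.6 lat 0.2 h -6.7 mm F [-15.4  -1.8  26.2] open 0.027
t 12.18 pos [0.6479 0.1941 0.0978] rot [-179.34    2.02  177.77] delta cm [ 0.11 -0.02 -0.14] dist 0.18
twist -0.002
```

{"fn": "move_arm", "kwargs": {"deltas": [{"translation": [0,0,-0.1],"twist": 0,"fingers": -0.2},{"translation": [0,0,0],"twist": 0,"fingers": 0.1},{"translation": [0,0,0],"twist": 0,"fingers": 0.1},{"translation": [0,0,0],"twist": 0,"fingers": 0.1},{"translation": [0,0,-2],"twist": 0,"fingers": 0.1},{"translation": [0,0,-3],"twist": 0,"fingers": 0.1},{"translation": [0,0,-4],"twist": 0,"fingers": 0.1},{"translation": [0,0,-2],"twist": 0,"fingers": -1}]}}

```text
time_s: 13.18
position: [0.6445, 0.1956, 0.2135]
eef_rot: [-179.4, 2.1, 177.8]
force: [0.3, -0.6, -0.2]
opening: 0.0416
```

```bash
python3 - <<'E'
from h import *
tray(.08)
for n in ('scene','wrist'):
  p,d=manip.read_camera(n);cv2.imwrite(f'pics/q_{n}.png',p);np.save(f'pics/q_{n}_d.npy',d)
  if n=='scene':cv2.imwrite('pics/q_s.png',cv2.resize(p[220:420,200:400],None,fx=3,fy=3,interpolation=cv2.INTER_CUBIC))
E
```

```text
pivot now: along 50.7 lat 1.6 h 97.1 mm F [ 0.3 -0.6 -0.2] open 0.0416
t 13.18 pos [0.6445 0.1956 0.2135] rot [-179.35    2.06  177.76] delta cm [ 3.91 -0.13  3.8 ] dist 5.45
twist -0.002
```

View pics/q_s.png

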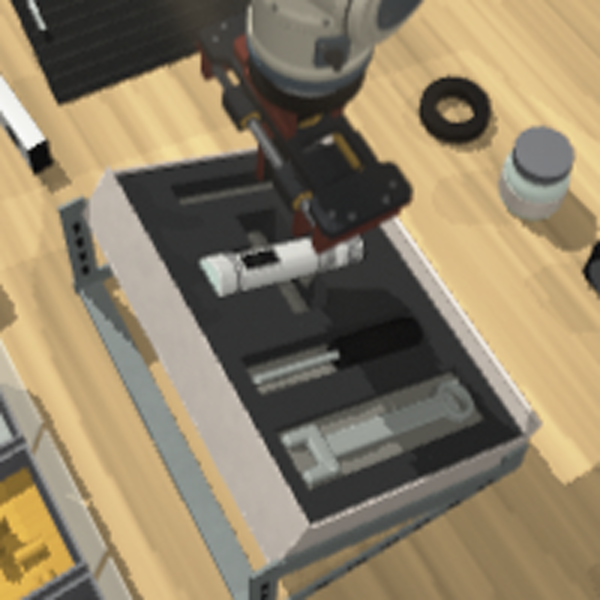

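View pics/q_wrist.png

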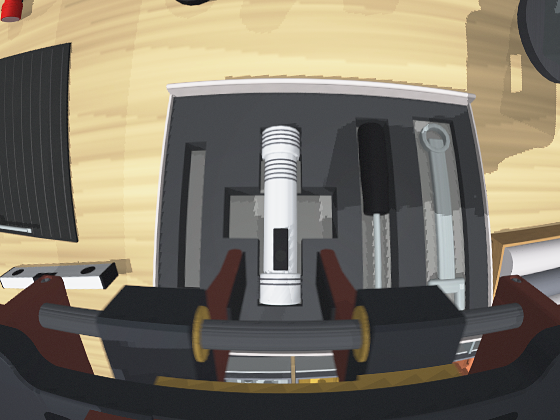

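```bash
python3 - <<'E'
from h import *
c=manip.calibration('wrist');d=np.load('pics/q_wrist_d.npy');p=cv2.imread('pics/q_wrist.png')
ax=-c['view'][:3,:3].T[:,2];B=np.c_[EX,EY,EN]
def pt(u,v,dd): o,r=wray(c,u,v);return ((o+r*dd/(r@ax))-C)@B*1000
for v in (130,137,145,155,165,180,200,215,240,260,275,282,290,297,302):
    b=[pt(u,v,np.median(d[v-1:v+2,u])) for u in range(270,294,2)]
    b=np.array(b);print(v,b[len(b)//2].round(1),'max h',np.percentile(b[:,2],80).round(1))
for v in range(120,320,10): # foam face refs
    pass
print('face',[pt(u,v,d[v,u]).round(1).tolist() for u,v in [(230,150),(230,170),(330,150),(335,170),(230,270),(335,280)]])
# switch
a=[]
for v in (235,245,255,265):
    row=p[v].max(1);k=[u for u in range(262,304) if row[u]<110];print(v,k[0],k[-1],[u for u in range(250,310) if row[u]>180][::60], row[255:310:1].tolist() if v==245 else '')
o=-c['view'][:3,:3].T@c['view'][:3,3];print('cam',((o-C)@B*1000).round(1))
E
```

```text
130 [-70.9   2.6  10.3] max h 9.7
137 [-64.1   2.6  10.6] max h 9.8
145 [-57.    2.6   9.9] max h 9.6
155 [-49.    2.6   7.2] max h 6.9
165 [-40.1   2.6   7. ] max h 7.1
180 [-27.    2.7   6.9] max h 6.4
200 [-10.1   2.7   6.9] max h 6.6
215 [2.2 2.7 6.4] max h 6.5
240 [22.6  2.7  7.6] max h 8.6
260 [38.5  2.8  9.3] max h 9.3
275 [50.3  2.8 10.2] max h 9.3
282 [55.8  2.8  9.9] max h 9.9
290 [62.1  2.8 10. ] max h 9.4
297 [67.6  2.8 10. ] max h 9.9
302 [71.7  2.8  8.5] max h 9.1
face [[-57.9, -43.5, -2.2], [-38.5, -42.3, -0.4], [-57.1, 44.7, -0.7], [-39.1, 48.6, -2.3], [47.5, -20.5, 115.9], [51.9, 26.6, 123.0]]
235 263 287 [264] 
245 274 303 [264] [86, 85, 77, 42, 65, 113, 113, 111, 124, 217, 224, 230, 236, 240, 241, 243, 244, 252, 113, 43, 48, 47, 48, 47, 49, 49, 48, 50, 48, 49, 49, 46, 30, 161, 196, 219, 221, 215, 198, 188, 179, 174, 121, 113, 114, 119, 62, 65, 86, 88, 86, 87, 88, 86, 88]
255 274 303 [264] 
265 274 303 [264] 
cam [ 48.4   4.3 264.7]
```

```bash
python3 - <<'E'
from h import *
B=np.c_[EX,EY,EN]
c=manip.calibration('wrist');d=np.load('pics/q_wrist_d.npy');ax=-c['view'][:3,:3].T[:,2]
def pts(dd,c,f):
    out=[]
    for v in range(100,310):
        for u in range(180,360):
            if dd[v,u]>0:
                o,r=wray(c,u,v);out.append(((o+r*dd[v,u]/(r@ax))-C)@B*1000)
    return np.array(out)
P=pts(d,c,0)
def reg(P,x0,x1,y0,y1): 
    m=(P[:,0]>x0)&(P[:,0]<x1)&(P[:,1]>y0)&(P[:,1]<y1);q=P[m,2];return len(q),np.median(q).round(2),np.percentile(q,[10,90]).round(1)
y=2.3
print('ring tail',reg(P,-72,-55,y-3,y+3),'ring lens',reg(P,55,72,y-3,y+3),'barrel',reg(P,-45,10,y-3,y+3))
for b in [(-65,-30,-40,-24),(-65,-30,30,45),(30,60,-40,-28),(-100,-84,-30,30)]: print('face',b,reg(P,*b))
E
```

```text
ring tail (126, np.float64(9.8), array([ 8.7, 10.8])) ring lens (172, np.float64(9.64), array([ 8.5, 10.7])) barrel (512, np.float64(6.79), array([5.8, 7.8]))
face (-65, -30, -40, -24) (676, np.float64(-1.91), array([-2.8, -1.1]))
face (-65, -30, 30, 45) (634, np.float64(-1.92), array([-2.8, -1. ]))
face (30, 60, -40, -28) (8, np.float64(-1.31), array([-2. , -1.1]))
face (-100, -84, -30, 30) (989, np.float64(-1.88), array([-2.7, -1.1]))
```

{"fn": "move_arm", "kwargs": {"deltas": [{"translation": [3,0,-4],"twist": 0,"fingers": -1},{"translation": [5,0,-2],"twist": 0,"fingers": -1},{"translation": [5,0,0],"twist": 0,"fingers": -1},{"translation": [0,0,0],"twist": 0,"fingers": -1}]}}

```text
time_s: 13.78
position: [0.5087, 0.201, 0.2686]
eef_rot: [-179.4, 2.0, 177.7]
force: [-0.4, -0.1, 0.0]
opening: 0.0007
```

```bash
python3 - <<'E'
from h import *
for n in ('top',):
  p,d=manip.read_camera(n);cv2.imwrite(f'pics/r_{n}.png',p)
print(manip.read_state()['time_s'],manip.read_state()['force'])
E
```

```text
13.825 [0.13354984 0.25102091 0.39039991]
```

View pics/r_top.png

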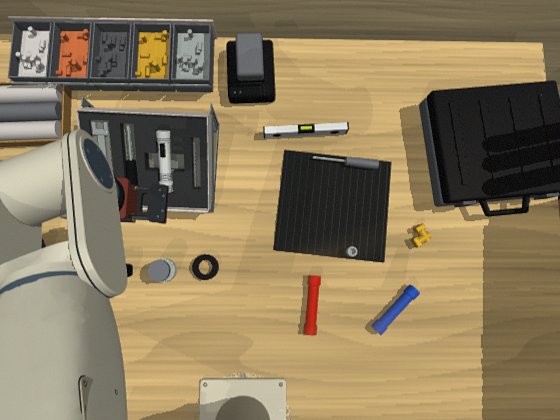

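The top view shows the torch in the wide cutout, with its switch up at about (163,150). The driver, socket, level, elbow and tape roll are where they started, and the gripper is clear.

```bash
python3 - <<'E'
from h import *
print(manip.finish_job())
E
```

```text
the job is handed in; nothing more can be done
None
```

The torch is back in its foam cutout, pressed fully home with its switch facing straight out and the lens end up the slope. I handed the job in at about 13.8 s.

I rolled it about 63 mm (roughly 210°) across the mat between loosely opened fingers. It went about 4° past upright, and closing the grip brought it back. With the switch on top, I lifted it, let it tilt to the slope in the grip, and pressed along the cutout at up to about 30 N.

**Last checks:**
- **Depth:** after release, both rings stood about 11.6 mm above the foam face and level with each other; 12 mm is fully seated. The barrel stood 8.7 mm above it, against 9 mm expected.
- **Switch:** it is within about 1° of straight out of the foam.
- **Other things:** in the final top view, the driver, socket, level, elbow, tape roll and jar had not visibly moved. The tape measure was mostly hidden behind the arm, so I could not check it there, but the arm never worked near it.
- **Disagreements:** the wrist depth camera put the foam face about 2 mm lower than my fitted plane, so I judged the seating by ring height relative to the face. It also placed the torch about 2.5 mm to one side, which I took as calibration error.

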